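# Isolate the supply and ready the voltage tester

### The arm

A 6-joint arm with a two-finger parallel gripper is mounted at the origin on a cart in front of the work surface, level with it; the furniture and walls round the work are solid. World frame = base frame: x ahead of the robot, y to its left, z up, the work surface at z = 0. Lengths are in m, angles in rad, forces in N, time in s.
With the tool pointing down it reaches from about 0.225 to 0.875 m from the base axis. Payload 3.4 kg.
Tool frame: the origin (TCP) lies on the centre line of the jaws, within the pads' length; the fingertips stand 22 mm ahead of it and the grasp point (between the pads) lies 3 mm ahead of it; z points along the fingers, y is the line along which they close (so a half turn about z gives the same grasp; the last joint's range is limited). The gripper opens to 85 mm and grips with 20 to 120 N. Pads are 22 mm wide; open, the fingers measure 114 mm over their backs; the gripper's body (76 mm by 85 mm) begins 54 mm behind the grasp point. The pads swing forward as they close: fully open they stand 13 mm farther back than shut.
Start: joints at [1.034, 0.276, 1.505, -0, 1.361, -0.121], TCP at [0.232, 0.526, 0.225] pointing down, gripper open.
Joint ranges: [-2.89, 2.89], [-0.75, 2.08], [0.22, 2.7], [-1.18, 4.32], [0.11, 2.71], [-2.7, 2.7]. Speed limits (rad/s): [2.57, 2.57, 3.14, 3.14, 3.14, 3.14].

### API

Orientations are given as a unit quaternion [w, x, y, z].
In Python, from rig import manip gives the robot as it stands.
- The arm moves only by the shell command python3 steer.py [OPENING] [FORCE], which reads ROWS from standard input. ROWS is a JSON list of rows, 1 to 5 of them, each an object with the fields sx, sy, sz (the shift in m), spin (a turn about the tool's z in rad); a field left out counts as zero; each row shifts and turns the commanded pose from where the row before left it, along the tool's axes as they then stand; what a row does not reach is not made up. A row lasts 1/12 s, in which the tool goes at most 0.0417 m and 0.125 rad, less where a joint would pass 70% of its speed; a pose out of reach is approached as far as the arm can. OPENING is the finger opening in m, set as the command begins (- or left out keeps the last). The fingers move at their own pace and stop on an object; FORCE is the grip in N (left out, the last holds). Time passes only in rows, so rows that do not move let the fingers close. It prints the time, the measured TCP pose, the force, the opening and the grip force at its end. Input that does not fit is refused with a message, and nothing moves.
- manip.get_state(): the state, without advancing time (a new reading comes with each control period).
- manip.get_image(name): name is "scene" or "top" or "wrist"; returns a dict with "img" (384x512x3 uint8, red, green, blue), "camera_matrix" (3x3 intrinsics, pixels), "k1" (the pictures are not rectified: a ray, as slopes to the right and down, at radius r is drawn at 1 + k1 r^2 times it, then the intrinsics apply), "T" (4x4, takes a point from camera to world coordinates); the wrist camera has in their place "hand_eye" (4x4, takes a point from camera to tool coordinates, whose origin is the TCP and whose axes are the flange's). Camera axes: x right, y down, z forward; pixel columns grow to the right and rows downward; lengths in m; the calibration is good to about 2 mm. A picture is of the moment at which its call begins: read the wrist's pose just before it. There is no depth.
- manip.sign_off(): hands the job in; it is judged then, once.
The state is a dict: "clock": time; "qpos": joint angles; "qd": joint speeds; "effort": joint torques, N m; "position": TCP position; "ee_rot": TCP orientation; "contact_force": force on the tool from outside, world axes, zero at the start; "moment": the same for the moment, N m; "width": finger opening in m; "gripper_force": force on a finger pad.
Only numpy, scipy, OpenCV 4.12 (cv2) and the standard library are available. Lean on these libraries where they do the work, as an engineer would, in place of code of your own. Each camera call takes 0.05 s, during which the arm holds its last target. There are 200 camera calls.

### The job

First turn the red lever of the isolator fully to off (its black dot). Then take the orange voltage tester and push the white button on its tail fully home against the end of the blue vice, so that the probe comes out. Finally set it down, without dropping it, in the two forks of the aluminium rest, level and centred, with the probe towards the brass plate, and leave the wood offcut and the tape measure where they are.

Things in the scene. Friction and masses are not known exactly. Their poses are not given: they have to be found in the camera images.
- isolator: rotary isolator, a grey box 104 x 104 mm and 46 mm high with cable stubs on its +x side, fixed to the bench; origin: centre of its underside, z up. A yellow plate on its top reaches up to z 49 mm. The lever turns about the vertical axis through the origin. On position: green dot at (-34, 0) mm on the plate; off position: black dot at (0, -34) mm
- isolator_handle (a joint): angle of the isolator's red lever in rad: 0 on (lever along the isolator's -x), 1.571 off (along its -y, at a stop), growing anticlockwise seen from above. Stiff: it takes about 0.1 N m (some 3 N at 36 mm) and stays wherever it is left
- tester: orange voltage tester with a black rubber grip, 90 g, lying loose on the bench. Body 120 mm long (its x, -60 to +60), 22 wide (y), 22 high (z; the raised grip ribs are only for looks); origin: centre of the underside of the body. At -x a black cone to x = -80 mm with a brass probe of 4 mm diameter, at +x the white button, all on the line y = 0, z = 11 mm
- tester_nose (a point): end of the tester's black nose cone, at x = -80, z = 11 mm in its frame
- tester_button (a joint): how far the white tail button is pushed in, m: 0 out, 0.008 fully home. It needs about 5 to 6 N and stays wherever it is pushed. Button and probe are one rod: the probe stands 4 mm out of the nose at 0 and 12 mm when the button is home; pushing the probe back pushes the button out again
- vice: blue drill vice, fixed to the bench, 66 wide (x), 197 long (y), 42 mm high; origin: centre of its underside. Its plain end without the screw bar is at y = +98 mm, facing roughly to the robot
- vice_end (a point): middle of the plain end of the vice: an upright flat face 66 mm wide and 42 mm high whose outward normal is the +y axis of the vice; this point is 21 mm above the bench
- rest: aluminium rest, fixed to the bench; origin: centre of the underside, midway between its forks at x = -45 and +45 mm (each 12 mm thick, 50 wide). Each is a slot along x, open at the top, 28 mm wide, floor at z = 20 mm, flared from z = 35 to 44 mm. 78 mm are free between them above the 6 mm base plate. At the -x end stands the upright brass plate, 44 wide, to z = 53 mm, inner face at x = -110 mm
- tape: yellow tape measure, 36 x 87 x 64 mm, loose, to be left alone; origin: centre of its underside
- block: small pale wood offcut, 50 x 72 x 20 mm, loose, to be left alone; origin: centre of its underside
- lever_end (a point): outer end of the red lever, 50 mm from its vertical axis, 68 mm above the bench. The lever is a bar 13 mm wide, from z 55 to 81 mm above the bench, reaching 50 mm out from the axis (and 16 mm behind it), on a hub of radius 19 mm
- button_end (a point): middle of the end face of the white button (12 mm diameter): at x = +70, z = 11 mm in the tester's frame when out, x = +62 mm when fully home

How it is judged:
By the outcome, as a careful person would: the job done as asked, in the order asked, and still so for the second after the job is handed in, with the robot touching nothing.
It also fails if it takes over 50 s, if anything falls off the work surface, if the arm or the gripper's body presses on something with over 40 N, if the wrist force passes 120 N, or if a joint passes its speed limit or range.

## Working session

There is one attempt and no reset: what is moved stays moved. The work goes in short steps, Python scripts to look and compute and a shell command to move; the robot and the scene stay as the last step left them, time stands still between calls to the robot, and variables do not carry over. Pictures are saved under pics/ and viewed, at most 10 in all, crops included, and the job is handed in when it is done.

```bash
ls; mkdir -p pics; python3 - <<'E'
from rig import manip
import cv2,numpy as np,pickle
s=manip.get_state();print(s)
d={}
for n in("scene","top"):
    d[n]=manip.get_image(n);cv2.imwrite(f"pics/{n}0.png",d[n]["img"][:,:,::-1]);print(n,d[n]["camera_matrix"],d[n]["k1"],d[n]["T"])
pickle.dump(d,open("d.pkl","wb"))
E
```

```text
pics
rig.py
steer.py
{'clock': 0.0, 'qpos': array([ 1.03400992e+00,  2.76596917e-01,  1.50614175e+00, -1.91895077e-05,
        1.36068639e+00, -1.21000552e-01]), 'qd': array([ 1.58147442e-03, -8.90242662e-05,  2.70981976e-04,  4.92971732e-04,
       -2.67562264e-03, -1.81502782e-04]), 'effort': array([-9.23202679e-04, -4.16788673e+01, -2.45800066e+01, -2.81278144e-04,
        1.11676924e-02,  1.73088517e-05]), 'position': array([0.23198114, 0.52553699, 0.22433519]), 'ee_rot': array([-2.87050073e-04,  2.06396604e-01,  9.78467987e-01, -8.70122780e-04]), 'contact_force': array([-0.62037901, -0.20325779,  1.03782608]), 'moment': array([ 0.04610683, -0.00778696, -0.01934114]), 'gripper_force': 0.0, 'width': 0.08491860930959702}
scene [[348.85728717   0.         261.26093873]
 [  0.         348.85728717 190.60169302]
 [  0.           0.           1.        ]] -0.033953791028439866 [[ 7.67401622e-01 -5.03142244e-01  3.97419971e-01  6.75908184e-02]
 [-6.41166397e-01 -6.02815731e-01  4.74888246e-01 -5.67438835e-01]
 [ 6.34672164e-04 -6.19242341e-01 -7.85199669e-01  1.02880786e+00]
 [ 0.00000000e+00  0.00000000e+00  0.00000000e+00  1.00000000e+00]]
top [[475.32246079   0.         252.90566039]
 [  0.         475.32246079 182.05376766]
 [  0.           0.           1.        ]] -0.2008148404511105 [[ 2.47773750e-02 -9.97696153e-01  6.31543153e-02  4.46522528e-01]
 [-9.99692812e-01 -2.47660171e-02  9.62779086e-04  1.87221326e-02]
 [ 6.03519860e-04 -6.31587701e-02 -9.98003309e-01  1.35642696e+00]
 [ 0.00000000e+00  0.00000000e+00  0.00000000e+00  1.00000000e+00]]
```

View pics/top0.png

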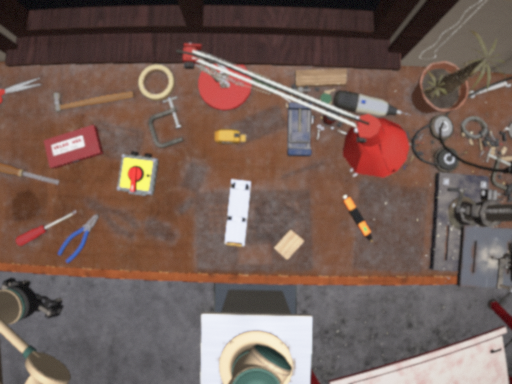

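View pics/scene0.png

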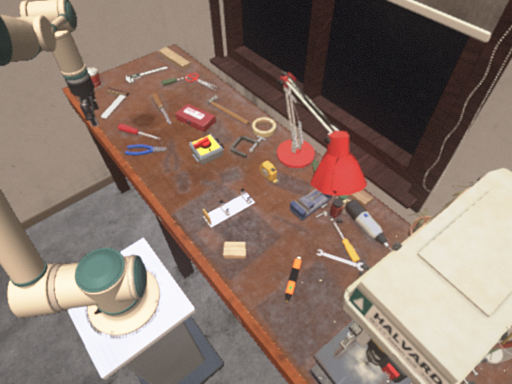

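The top view shows the isolator at about (137,174), with its lever pointing down the image. The rest is at (237,212), the tester at (357,217), the vice at (300,130) with its plain end near row 155, the block at (289,244) and the tape at (230,136). The lamp head is at (375,148).

```bash
cat > h.py <<'E'
import cv2,numpy as np,pickle
def cast(c,uv,z):
    K=c["camera_matrix"];T=c["T"];uv=np.atleast_2d(np.asarray(uv,float))
    p=cv2.undistortPoints(uv[:,None],K,np.array([c["k1"],0,0,0.]))[:,0]
    r=np.c_[p,np.ones(len(p))]@T[:3,:3].T
    return T[:3,3]+r*((z-T[2,3])/r[:,2])[:,None]
def proj(c,P):
    T=np.linalg.inv(c["T"]);q=np.atleast_2d(P)@T[:3,:3].T+T[:3,3]
    return cv2.projectPoints(q,np.zeros(3),np.zeros(3),c["camera_matrix"],np.array([c["k1"],0,0,0.]))[0][:,0]
def blob(c,f,box):
    x0,y0,x1,y1=box;h=cv2.cvtColor(c["img"],cv2.COLOR_RGB2HSV)[y0:y1,x0:x1].astype(int)
    m=f(h[...,0],h[...,1],h[...,2]);n,l,s,ce=cv2.connectedComponentsWithStats(m.astype(np.uint8))
    if n<2:return None
    k=1+s[1:,4].argmax();p=np.argwhere(l==k)[:,::-1]+[x0,y0]
    return p.astype(float),cv2.minAreaRect(p.astype(np.float32))
E
python3 - <<'E'
from h import *
d=pickle.load(open("d.pkl","rb"));t=d["top"]["img"][:,:,::-1]
s=d["scene"]["img"][:,:,::-1]
R=lambda i,x,y,w,h:cv2.resize(i[y:y+h,x:x+w],(400,300),interpolation=cv2.INTER_CUBIC)
cv2.imwrite("pics/m1.png",np.vstack([np.hstack([R(t,110,150,56,42),R(t,185,175,112,84)]),np.hstack([R(t,320,188,72,54),R(t,260,95,100,75)])]))
E
```

```text
(no output)
```

View pics/m1.png

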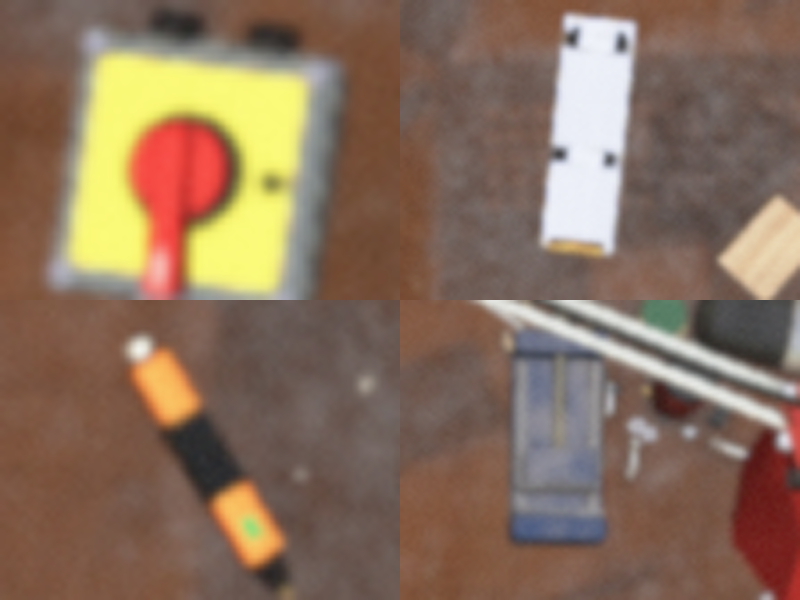

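The crops show the lever pointing down the image with the off dot on its right. The rest's brass plate is at the bottom (235,244). The tester's button is at the upper left (345,197) and its nose at the lower right (371,240). The vice's plain end is near row 155, columns 288–311.

```bash
python3 - <<'E'
from h import *
np.set_printoptions(precision=4,suppress=True)
d=pickle.load(open("d.pkl","rb"));t=d["top"];s=d["scene"]
def rect(c,b,z,name):
    P=cast(c,cv2.boxPoints(b[1]),z)[:,:2];C=cast(c,b[1][0],z)[0,:2]
    e=P[1]-P[0],P[2]-P[1];L=[np.linalg.norm(v) for v in e];v=e[int(np.argmax(L))]
    print(name,C,"size",np.round(L,4),"yaw long",round(float(np.degrees(np.arctan2(v[1],v[0]))),1),'px',np.round(b[1][0],1))
Y=lambda h,S,v:(h>22)&(h<38)&(S>110)&(v>120)
W=lambda h,S,v:(S<60)&(v>170)
O=lambda h,S,v:(h>5)&(h<22)&(S>180)&(v>170)
B=lambda h,S,v:(h>95)&(h<130)&(S>50)
R=lambda h,S,v:((h<6)|(h>174))&(S>170)&(v>110)
rect(t,blob(t,Y,(110,145,165,200)),.049,"iso plate")
rect(t,blob(t,R,(110,145,165,200)),.081,"lever")
rect(t,blob(t,W,(215,170,260,255)),.006,"rest white")
for c,bx in((t,(215,170,260,255)),(s,(190,180,265,235))):
    rect(c,blob(c,W,bx),.006,"rest")
rect(t,blob(t,W,(335,190,352,204)),.011,"button")
rect(t,blob(t,O,(340,190,362,216)),.02,"orange rear")
rect(t,blob(t,O,(350,215,380,242)),.02,"orange front")
rect(t,blob(t,W,(335,190,352,204)),.011,"button")
rect(s,blob(s,O,(280,250,310,280)),.018,"orange rear s")
rect(s,blob(s,O,(280,275,310,310)),.018,"orange front s")
rect(t,blob(t,Y,(205,120,255,150)),.05,"tape")
rect(t,blob(t,lambda h,S,v:(h>8)&(h<28)&(S>40)&(S<150)&(v>150),(270,225,310,265)),.02,"block")
b=blob(t,B,(280,95,320,165))
rect(t,b,.03,"vice")
# plain end line: lowest blue pixel per column
p=b[0];e=np.array([[u,p[p[:,0]==u,1].max()+.5] for u in range(290,310)])
for z in(0,.042):
    E=cast(t,e,z);k=np.polyfit(E[:,1],E[:,0],1);print("end",z,E.mean(0),"slope dx/dy",k[0])
for v in(125,135,145,152):
    r=p[p[:,1]==v,0];print(v,cast(t,[[r.min()-.5,v],[r.max()+.5,v]],.042)[:,:2].ravel())
# lamp head triangulation
bt,bs=blob(t,R,(340,110,415,180)),blob(s,R,(310,130,370,195))
print("lamp px",bt[0].min(0),bt[0].max(0),bs[0].min(0),bs[0].max(0))
for z in(.1,.2,.3,.4,.5):print(z,cast(t,bt[0].mean(0),z)[0,:2],cast(s,bs[0].mean(0),z)[0,:2])
E
```

```text
iso plate [0.5449 0.3475] size [0.0826 0.0827] yaw long -96.8 px [135.8 173.5]
lever [0.5348 0.3459] size [0.0545 0.034 ] yaw long -27.0 px [133.5 176.3]
rest white [0.4463 0.062 ] size [0.1848 0.0585] yaw long -4.5 px [237.4 211.8]
rest [0.4463 0.062 ] size [0.1848 0.0585] yaw long -4.5 px [237.4 211.8]
rest [0.4414 0.0627] size [0.1965 0.0669] yaw long -3.3 px [228.4 208.8]
button [ 0.4969 -0.2423] size [0.0087 0.0086] yaw long -88.7 px [344.5 196.5]Traceback (most recent call last):
  File "<stdin>", line 19, in <module>
  File "<stdin>", line 5, in rect
TypeError: 'NoneType' object is not subscriptable
```

```bash
python3 - <<'E'
from h import *
np.set_printoptions(precision=4,suppress=True)
d=pickle.load(open("d.pkl","rb"));t=d["top"];s=d["scene"]
def rect(c,b,z,name):
    if b is None: print(name,"none");return
    P=cast(c,cv2.boxPoints(b[1]),z)[:,:2];C=cast(c,b[1][0],z)[0,:2]
    e=P[1]-P[0],P[2]-P[1];L=[np.linalg.norm(v) for v in e];v=e[int(np.argmax(L))]
    print(name,C,"size",np.round(L,4),"yaw long",round(float(np.degrees(np.arctan2(v[1],v[0]))),1),'px',np.round(b[1][0],1),len(b[0]))
Y=lambda h,S,v:(h>17)&(h<38)&(S>110)&(v>120)
W=lambda h,S,v:(S<60)&(v>170)
O=lambda h,S,v:(h>5)&(h<22)&(S>150)&(v>150)
B=lambda h,S,v:(h>95)&(h<130)&(S>50)
R=lambda h,S,v:((h<6)|(h>174))&(S>150)&(v>110)
K=lambda h,S,v:(v<60)
hs=cv2.cvtColor(t["img"],cv2.COLOR_RGB2HSV);print(hs[205,348],hs[232,364])
rect(t,blob(t,O,(335,190,365,216)),.02,"orange rear")
rect(t,blob(t,O,(350,215,380,242)),.02,"orange front")
rect(t,blob(t,K,(340,205,370,228)),.02,"grip")
rect(s,blob(s,O,(280,250,310,275)),.018,"orange rear s")
rect(s,blob(s,O,(280,275,310,310)),.018,"orange front s")
rect(s,blob(s,K,(285,262,305,290)),.018,"grip s")
rect(t,blob(t,Y,(205,120,255,150)),.05,"tape")
rect(t,blob(t,lambda h,S,v:(h>8)&(h<28)&(S>40)&(S<150)&(v>150),(270,225,310,265)),.02,"block")
rect(t,blob(t,W,(215,170,260,241)),.006,"rest")
b=blob(t,B,(280,95,320,165))
rect(t,b,.03,"vice")
p=b[0];e=np.array([[u,p[p[:,0]==u,1].max()+.5] for u in range(290,310) if (p[:,0]==u).any()])
for z in(0,.042):
    E=cast(t,e,z);k=np.polyfit(E[:,1],E[:,0],1);print("end",z,E.mean(0),"slope dx/dy",k[0])
for v in(125,135,145,152):
    r=p[p[:,1]==v,0];print(v,cast(t,[[r.min()-.5,v],[r.max()+.5,v]],.042)[:,:2].ravel())
bt,bs=blob(t,R,(340,110,415,180)),blob(s,R,(310,130,370,195))
print("lamp px",bt[0].min(0),bt[0].max(0),bs[0].min(0),bs[0].max(0))
for z in(.1,.2,.3,.4,.5):print(z,cast(t,bt[0].mean(0),z)[0,:2],cast(s,bs[0].mean(0),z)[0,:2])
E
```

```text
[ 17 160 247] [ 18 155 245]
orange rear [ 0.4767 -0.2543] size [0.0257 0.0356] yaw long -147.6 px [349.2 203.6] 109
orange front [ 0.4083 -0.2984] size [0.0239 0.0413] yaw long -144.6 px [364. 228.] 95
grip [ 0.4429 -0.2752] size [0.021  0.0342] yaw long -146.4 px [356.2 215.7] 90
orange rear s [ 0.4764 -0.2543] size [0.0334 0.0251] yaw long 30.4 px [296.6 263.6] 75
orange front s [ 0.408 -0.298] size [0.0438 0.0229] yaw long 34.4 px [290.2 286.8] 91
grip s [ 0.4441 -0.275 ] size [0.0352 0.0166] yaw long 34.3 px [293.7 274.3] 46
tape [0.6572 0.0854] size [0.0808 0.0365] yaw long -88.7 px [230.5 135.5] 323
block [ 0.3588 -0.0846] size [0.074  0.0534] yaw long -40.7 px [288.6 244.2] 497
rest [0.4508 0.0616] size [0.1758 0.0585] yaw long -4.5 px [237.6 210.2] 1190
vice [ 0.6198 -0.1076] size [0.0622 0.0142] yaw long -88.4 px [299.  151.5] 128
end 0 [ 0.6151 -0.1121  0.    ] slope dx/dy -0.02717721866565396
end 0.042 [ 0.6099 -0.108   0.042 ] slope dx/dy -0.027177218665650805Traceback (most recent call last):
  File "<stdin>", line 31, in <module>
    return umr_minimum(a, axis, None, out, keepdims, initial, where)
ValueError: zero-size array to reduction operation minimum which has no identity
```

```bash
cat > g.py <<'E'
# usage: g.py x y z yaw_of_tool_y_deg : remaining motion in tool axes
import sys,numpy as np
from rig import manip
from scipy.spatial.transform import Rotation as Ro
s=manip.get_state();w,x,y,z=s["ee_rot"];R=Ro.from_quat([x,y,z,w]).as_matrix()
yaw=np.degrees(np.arctan2(R[1,1],R[0,1]))
print("t%.2f"%s["clock"],"pos",s["position"].round(4),"tooly yaw %.1f"%yaw,"tilt",R[2].round(3),"q1 %.2f q5 %.2f q6 %.2f"%tuple(s["qpos"][[0,4,5]]),"F",s["contact_force"].round(1),"w %.4f"%s["width"],"gf %.1f"%s["gripper_force"])
if len(sys.argv)>4:
    a=[float(v) for v in sys.argv[1:5]];t=(yaw-a[3]+180)%360-180
    Rd=R@Ro.from_euler("z",np.radians(t)).as_matrix()
    d=np.array(a[:3])-s["position"]
    print("turn %.3f"%np.radians(t),"then d_tool",(Rd.T@d).round(4),"| untturned",(R.T@d).round(4))
E
echo '[{"spin": -0.099}, {"spin": -0.099}, {"spin": -0.099}]' | python3 steer.py .045 30
echo '[{"sx": -0.0294, "sy": -0.014}, {"sx": -0.0294, "sy": -0.014}, {"sx": -0.0294, "sy": -0.014}, {"sx": -0.0294, "sy": -0.014}, {"sx": -0.0294, "sy": -0.014}]' | python3 steer.py
echo '[{"sx": -0.0294, "sy": -0.014}, {"sx": -0.0294, "sy": -0.014}, {"sx": -0.0294, "sy": -0.014}, {"sx": -0.0294, "sy": -0.014}, {"sx": -0.0294, "sy": -0.014}]' | python3 steer.py
python3 g.py .507 .352 .079 83.2
python3 - <<'E'
from h import *
from rig import manip
s=manip.get_state();c=manip.get_image("wrist");cv2.imwrite("pics/w1.png",c["img"][:,:,::-1]);pickle.dump((s,c),open("w1.pkl","wb"));print(c["hand_eye"])
d=pickle.load(open("d.pkl","rb"));t=d["top"];s=d["scene"]
R=lambda h,S,v:((h<6)|(h>174))&(S>150)&(v>110)
bt,bs=blob(t,R,(340,110,415,180)),blob(s,R,(310,130,370,195))
for z in(.1,.2,.3,.4,.5):print(z,cast(t,bt[0].mean(0),z)[0,:2],cast(s,bs[0].mean(0),z)[0,:2])
E
```

```text
clock: 0.35
position: [0.2321, 0.5257, 0.2247]
ee_rot: [-0.0, 0.057, 0.998, -0.0]
contact_force: [-0.1, 0.8, -0.2]
width: 0.0517
gripper_force: 0.0
clock: 0.77
position: [0.3707, 0.438, 0.2248]
ee_rot: [-0.0, 0.059, 0.998, -0.0]
contact_force: [0.4, 1.4, 0.2]
width: 0.0451
gripper_force: 0.0
clock: 1.18
position: [0.5086, 0.351, 0.2247]
ee_rot: [-0.0, 0.059, 0.998, -0.0]
contact_force: [0.5, 1.0, 0.1]
width: 0.0447
gripper_force: 0.0
t1.18 pos [0.5086 0.351  0.2247] tooly yaw 83.2 tilt [ 0.001 -0.    -1.   ] q1 0.49 q5 1.39 q6 -0.96 F [0.5 1.  0.1] w 0.0447 gf 0.0
turn -0.000 then d_tool [0.0015 0.0009 0.1457] | untturned [0.0015 0.0009 0.1457]
[[-9.92197052e-04 -9.56729359e-01 -2.90977573e-01  7.55539192e-02]
 [ 9.99999368e-01 -7.95182810e-04 -7.95324814e-04 -6.22992120e-04]
 [ 5.29530235e-04 -2.90978179e-01  9.56729543e-01 -1.48613020e-01]
 [ 0.00000000e+00  0.00000000e+00  0.00000000e+00  1.00000000e+00]]
0.1 [ 0.62719421 -0.31679367] [ 0.81494348 -0.10515745]
0.2 [ 0.61281441 -0.29008971] [ 0.73447983 -0.15492893]
0.3 [ 0.59843461 -0.26338574] [ 0.65401619 -0.20470041]
0.4 [ 0.58405481 -0.23668178] [ 0.57355254 -0.25447188]
0.5 [ 0.56967501 -0.20997781] [ 0.4930889  -0.30424336]
```

View pics/w1.png

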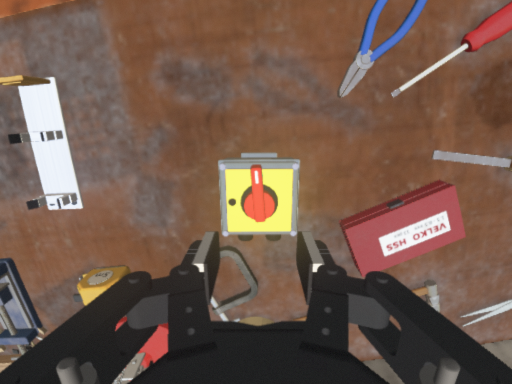

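The wrist view shows the lever at (257,178) pointing up the image, the hub at (260,203), and the black dot at (233,202) on the lever's tool −y side. The jaws straddle the lever, so I'll descend and sweep it.

```bash
echo '[{"sx": 0.0015, "sy": 0.001, "sz": 0.029}, {"sz": 0.029}, {"sz": 0.029}, {"sz": 0.029}, {"sz": 0.029}]' | python3 steer.py .028
echo '[{"sy": -0.0038, "spin": -0.1}, {"sy": -0.0038, "spin": -0.1}, {"sy": -0.0038, "spin": -0.1}, {"sy": -0.0038, "spin": -0.1}, {"sy": -0.0038, "spin": -0.1}]' | python3 steer.py
python3 g.py .507 .352 .079 83.2
```

```text
clock: 1.65
position: [0.5058, 0.3532, 0.0787]
ee_rot: [-0.0, 0.059, 0.998, -0.0]
contact_force: [0.2, 0.6, -0.1]
width: 0.0281
gripper_force: 0.0
clock: 2.07
position: [0.5072, 0.3344, 0.0796]
ee_rot: [-0.001, -0.192, 0.981, -0.0]
contact_force: [0.0, 0.3, 0.2]
width: 0.0279
gripper_force: 0.0
t2.07 pos [0.5072 0.3344 0.0796] tooly yaw 112.1 tilt [ 0.001 -0.    -1.   ] q1 0.47 q5 1.06 q6 -1.49 F [0.  0.3 0.2] w 0.0279 gf 0.0
turn 0.505 then d_tool [0.0023 0.0175 0.0006] | untturned [-0.0065  0.0164  0.0006]
```

```bash
echo '[{"sy": -0.0038, "spin": -0.1}, {"sy": -0.0038, "spin": -0.1}, {"sy": -0.0038, "spin": -0.1}, {"sy": -0.0038, "spin": -0.1}, {"sy": -0.0038, "spin": -0.1}]' | python3 steer.py
echo '[{"sy": -0.0038, "spin": -0.1}, {"sy": -0.0038, "spin": -0.1}, {"sy": -0.0038, "spin": -0.1}, {"sy": -0.0038, "spin": -0.1}]' | python3 steer.py
python3 g.py .54 .31 .079 173.2
python3 - <<'E'
from h import *
from rig import manip
c=manip.get_image("wrist");cv2.imwrite("pics/w2.png",c["img"][:,:,::-1])
E
```

```text
clock: 2.48
position: [0.5176, 0.3187, 0.0798]
ee_rot: [-0.001, -0.429, 0.903, 0.0]
contact_force: [-0.8, 0.6, -0.0]
width: 0.0279
gripper_force: 0.0
clock: 2.82
position: [0.5307, 0.311, 0.0798]
ee_rot: [-0.001, -0.6, 0.8, 0.0]
contact_force: [-0.7, -0.7, -0.3]
width: 0.0282
gripper_force: 0.0
t2.82 pos [0.5307 0.311  0.0798] tooly yaw 163.7 tilt [ 0.001  0.001 -1.   ] q1 0.42 q5 1.07 q6 -2.44 F [-0.7 -0.7 -0.3] w 0.0282 gf 0.0
turn -0.166 then d_tool [-0.0001 -0.0094  0.0008] | untturned [-0.0017 -0.0092  0.0008]
```

View pics/w2.png

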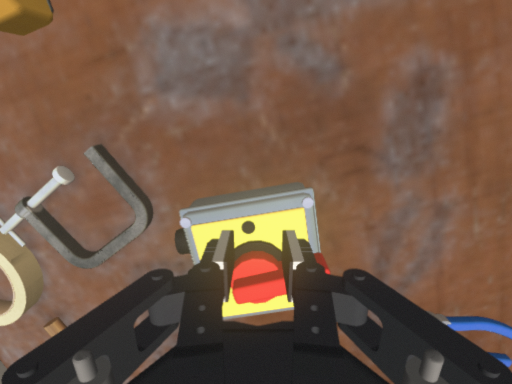

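The lever seems not to have moved: red shows outside the right finger at (322,262). I'll check the geometry before going on.

```bash
cat >> h.py <<'E'
def wr(c,s):
    from scipy.spatial.transform import Rotation as Ro
    w,x,y,z=s["ee_rot"];T=np.eye(4);T[:3,:3]=Ro.from_quat([x,y,z,w]).as_matrix();T[:3,3]=s["position"]
    return dict(c,T=T@c["hand_eye"])
E
python3 - <<'E'
from h import *
from rig import manip
np.set_printoptions(precision=4,suppress=True)
s,c=pickle.load(open("w1.pkl","rb"));c=wr(c,s);print(c["camera_matrix"][0],c["k1"])
print("w1 plate",cast(c,blob(c,lambda h,S,v:(h>22)&(h<38)&(S>110)&(v>120),(200,140,320,250))[1][0],.049))
r=blob(c,lambda h,S,v:((h<6)|(h>174))&(S>150)&(v>110),(200,140,320,240))[0]
print("red tip,",r.min(0),r.max(0),cast(c,[[257,r[:,1].min()]],.075),"hub",cast(c,[[260,204]],.06))
print("exp lever tip/hub px",proj(c,np.array([[.4953,.3535,.081],[.545,.3475,.081]])))
s=manip.get_state();i=manip.get_image("wrist");c=wr(i,s)
print("now: hub top,on-tip,off-tip px",proj(c,np.array([[.545,.3475,.081],[.4953,.3535,.081],[.539,.298,.081],[.545,.3475,.055]])))
print("tips",proj(c,np.array([s["position"]-[0,0,.015]])))
cv2.imwrite("pics/w3.png",cv2.resize(i["img"][170:320,160:360,::-1],(800,600),interpolation=cv2.INTER_CUBIC))
E
```

```text
[268.2134   0.     257.7164] -0.05728073605852901
w1 plate [[0.5396 0.3479 0.049 ]]
red tip, [244. 168.] [273. 220.] [[0.493  0.3511 0.075 ]] hub [[0.5413 0.3489 0.06  ]]
exp lever tip/hub px [[259.3811 170.8178]
 [259.2955 213.0139]]
now: hub top,on-tip,off-tip px [[251.9151 295.0039]
 [328.1649 284.1782]
 [237.8528 225.9136]
 [252.6406 272.5362]]
tips [[255.9429 230.2476]]
```

View pics/w3.png

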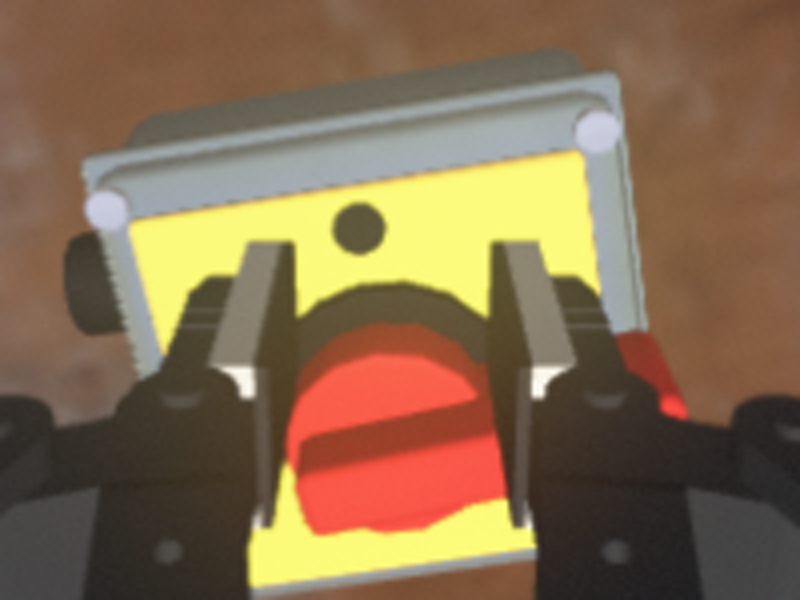

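The lever is untouched, so the fingertips must have passed over its top. The pads measure shorter than I assumed. I'll probe down gently onto the plate beside the hub to find the real tip height.

```bash
echo '[{"sz": 0.005}, {"sz": 0.005}, {"sz": 0.003}, {}]' | python3 steer.py | sed -n 2,4p
echo '[{"sz": 0.004}, {}]' | python3 steer.py| sed -n 2,4p
echo '[{"sz": 0.004}, {}]' | python3 steer.py| sed -n 2,4p
```

```text
position: [0.53, 0.3109, 0.0659]
ee_rot: [-0.001, -0.597, 0.802, 0.0]
contact_force: [1.0, -0.1, -0.1]
position: [0.5306, 0.311, 0.0624]
ee_rot: [-0.001, -0.598, 0.802, 0.0]
contact_force: [0.1, -0.6, -0.3]
position: [0.5307, 0.311, 0.0586]
ee_rot: [-0.0, -0.598, 0.802, 0.0]
contact_force: [-0.6, -0.0, -0.4]
```

```bash
for i in 1; do echo '[{"sz": 0.004}, {}]' | python3 steer.py| sed -n '2p;4p'
echo '[{"sz": 0.004}, {}]' | python3 steer.py| sed -n '2p;4p'
echo '[{"sz": 0.003}, {}]' | python3 steer.py| sed -n '2p;4p'; done
python3 - <<'E'
from h import *
from rig import manip
i=manip.get_image("wrist")
s=manip.get_image("scene")
a=cv2.resize(i["img"][170:320,160:360,::-1],(400,300),interpolation=cv2.INTER_CUBIC)
b=cv2.resize(s["img"][105:180,150:250,::-1],(400,300),interpolation=cv2.INTER_CUBIC)
cv2.imwrite("pics/w4.png",np.hstack([a,b]))
E
```

```text
position: [0.5307, 0.311, 0.0546]
contact_force: [-0.5, -0.7, -0.2]
position: [0.5307, 0.3109, 0.0505]
contact_force: [-0.7, 0.1, -0.9]
position: [0.5308, 0.311, 0.0477]
contact_force: [-1.1, 0.7, -0.3]
```

View pics/w4.png

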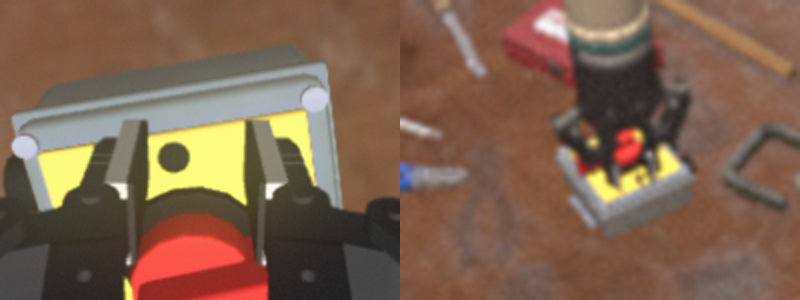

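```bash
echo '[{"sz": 0.003}, {}]' | python3 steer.py| sed -n '2p;4p'
echo '[{"sz": 0.003}, {}]' | python3 steer.py| sed -n '2p;4p'
echo '[{"sz": 0.003}, {}]' | python3 steer.py| sed -n '2p;4p'
python3 - <<'E'
from h import *
from rig import manip
s=manip.get_state();i=manip.get_image("wrist");c=wr(i,s)
b=blob(c,lambda h,S,v:(v<90)&(h>15)&(h<40),(230,200,280,260))
print(s["position"],s["qpos"],s["effort"]);print(b[1] if b else None)
d=pickle.load(open("d.pkl","rb"))
m=blob(c,lambda h,S,v:(h>22)&(h<38)&(S>110)&(v>120),(150,150,360,330))[0];print(m.min(0),m.max(0))
cv2.imwrite("pics/w5.png",c["img"][:,:,::-1])
E
```

```text
position: [0.5309, 0.311, 0.0448]
contact_force: [-0.9, 0.5, 0.2]
position: [0.5314, 0.3113, 0.0427]
contact_force: [-0.4, -0.2, 4.6]
position: [0.5314, 0.3113, 0.0425]
contact_force: [-3.9, -2.2, 19.8]
[0.53142678 0.31131454 0.04254063] [ 4.16997031e-01  4.82644299e-01  1.66857401e+00  3.52176445e-06
  9.88478233e-01 -2.43513278e+00] [-1.46738947e-01 -3.74624813e+01 -1.69500071e+01  2.43439089e-02
 -1.89415991e+00  1.24584741e-02]
((231.5, 245.0), (28.0, 3.0), 90.0)
[232. 234.] [283. 275.]
```

```bash
echo '[{"sz": -0.006}, {}]' | python3 steer.py| sed -n '2p;4p'
python3 - <<'E'
from h import *
np.set_printoptions(precision=4,suppress=True)
s,c=pickle.load(open("w1.pkl","rb"));c=wr(c,s);t=pickle.load(open("d.pkl","rb"))["top"]
Y=lambda h,S,v:(h>22)&(h<38)&(S>110)&(v>120)
for c_,bx in((c,(200,140,320,250)),(t,(110,145,165,200))):
    b=blob(c_,Y,bx);P=cast(c_,cv2.boxPoints(b[1]),.049);print([np.linalg.norm(P[i]-P[i-1]) for i in range(4)],b[1])
    # grey+yellow box: everything not brown
    g=blob(c_,lambda h,S,v:((S<80)&(v>90))|((h>22)&(h<38)&(S>110)),bx);P=cast(c_,cv2.boxPoints(g[1]),.046);print("box",[round(float(np.linalg.norm(P[i]-P[i-1])),4) for i in range(4)],g[1])
print("cam z",c["T"][:3,3])
# dot in w1
b=blob(c,lambda h,S,v:v<80,(226,195,240,209));print("dot",b[1] if b else 0, cast(c,b[1][0],.049))
E
```

```text
position: [0.5319, 0.3115, 0.0465]
contact_force: [-0.1, -0.1, 0.1]
[np.float64(0.08334508873876324), np.float64(0.08124530835972153), np.float64(0.08334269418798491), np.float64(0.0872537129020565)] ((259.0, 200.0), (62.0, 66.0), 90.0)
box [0.1323, 0.1234, 0.1326, 0.1381] ((268.5, 200.5), (97.0, 101.0), 90.0)
[np.float64(0.08236112115848689), np.float64(0.08259826857265658), np.float64(0.08265164984610121), np.float64(0.08202656084845995)] ((135.84999084472656, 173.54998779296875), (28.708538055419922, 29.415645599365234), 8.130102157592773)
box [0.1417, 0.1389, 0.1401, 0.1378] ((134.0, 170.0), (50.0, 48.0), 90.0)
cam z [0.4336 0.3594 0.3734]Traceback (most recent call last):
  File "<stdin>", line 11, in <module>
TypeError: 'NoneType' object is not subscriptable
```

Contact came at TCP z 0.0427 over the plate at 0.049. The tips therefore sit about 6 mm behind the TCP at this opening, so they did pass over the lever. I'll raise, go back and repeat the sweep lower.

```bash
echo '[{"sz": -0.03}, {"sz": -0.03}, {"spin": 0.12}, {"spin": 0.12}, {"spin": 0.12}]' | python3 steer.py >/dev/null
echo '[{"spin": 0.12}, {"spin": 0.12}, {"spin": 0.12}, {"spin": 0.12}, {"spin": 0.12}]' | python3 steer.py >/dev/null
echo '[{"spin": 0.12}, {"spin": 0.12}, {"spin": 0.12}, {"spin": 0.085}, {}]' | python3 steer.py >/dev/null
python3 g.py .503 .3525 .052 83.2
```

```text
t6.15 pos [0.5308 0.311  0.1044] tooly yaw 82.8 tilt [ 0.001 -0.    -1.   ] q1 0.42 q5 1.13 q6 -1.03 F [0.5 0.6 0. ] w 0.0276 gf 0.0
turn -0.006 then d_tool [0.0325 0.0379 0.0524] | untturned [0.0328 0.0377 0.0524]
```

```bash
echo '[{"sx": 0.0164, "sy": 0.0189}, {"sx": 0.0164, "sy": 0.0189}, {"sz": 0.026}, {"sz": 0.026}, {}]' | python3 steer.py | sed -n '2p;4p'
echo '[{"sy": -0.0038, "spin": -0.1}, {"sy": -0.0038, "spin": -0.1}, {"sy": -0.0038, "spin": -0.1}, {"sy": -0.0038, "spin": -0.1}, {"sy": -0.0038, "spin": -0.1}]' | python3 steer.py | sed -n '2p;4p'
echo '[{"sy": -0.0038, "spin": -0.1}, {"sy": -0.0038, "spin": -0.1}, {"sy": -0.0038, "spin": -0.1}, {"sy": -0.0038, "spin": -0.1}, {"sy": -0.0038, "spin": -0.1}]' | python3 steer.py| sed -n '2p;4p'
python3 g.py .536 .31 .052 173.2
```

```text
position: [0.4994, 0.3512, 0.0484]
contact_force: [-0.1, 0.2, -0.5]
position: [0.5051, 0.3346, 0.0539]
contact_force: [0.5, 2.1, -1.8]
position: [0.5153, 0.3189, 0.0541]
contact_force: [0.1, 2.1, -0.8]
t7.40 pos [0.5153 0.3189 0.0541] tooly yaw 140.5 tilt [-0.002  0.001 -1.   ] q1 0.44 q5 1.00 q6 -2.02 F [ 0.1  2.1 -0.8] w 0.0277 gf 1.0
turn -0.570 then d_tool [ 0.0064 -0.0216  0.0021] | untturned [-0.0063 -0.0216  0.0021]
```

```bash
echo '[{"sy": -0.0038, "spin": -0.1}, {"sy": -0.0038, "spin": -0.1}, {"sy": -0.0038, "spin": -0.1}, {"sy": -0.0038, "spin": -0.1}, {"sy": -0.0038, "spin": -0.1}]' | python3 steer.py | sed -n '2p;4p'
echo '[{"sx": -0.001, "sy": -0.004}, {"sx": -0.001, "sy": -0.004}, {}]' | python3 steer.py | sed -n '2p;4p'
echo '[{"sx": -0.001, "sy": -0.004}, {}]' | python3 steer.py | sed -n '2p;4p'
python3 g.py .536 .31 .052 173.2
```

```text
position: [0.5312, 0.3097, 0.054]
contact_force: [-2.0, 1.3, 1.0]
position: [0.54, 0.3091, 0.0532]
contact_force: [-1.4, 0.3, 0.2]
position: [0.5437, 0.3094, 0.053]
contact_force: [-2.7, -0.5, 0.6]
t8.23 pos [0.5437 0.3094 0.053 ] tooly yaw 168.8 tilt [ 0.001  0.001 -1.   ] q1 0.41 q5 1.03 q6 -2.54 F [-2.7 -0.5  0.6] w 0.0279 gf 1.2
turn -0.076 then d_tool [0.0003 0.0077 0.001 ] | untturned [0.0009 0.0076 0.001 ]
```

```bash
echo '[{"sy": -0.003}, {}]' | python3 steer.py | sed -n '2p;4p'
echo '[{"sy": -0.003}, {}]' | python3 steer.py | sed -n '2p;4p'
echo '[{"sy": -0.002}, {}]' | python3 steer.py | sed -n '2p;4p'
```

```text
position: [0.5452, 0.3089, 0.053]
contact_force: [-5.3, -1.5, 2.0]
position: [0.5452, 0.3088, 0.0528]
contact_force: [-10.9, 0.0, 4.3]
position: [0.5453, 0.3087, 0.0527]
contact_force: [-13.1, 1.3, 6.0]
```

The force rose to 13 N with no further motion, so the lever is at the stop. Next I'll back off, lift and travel to the tester.

```bash
echo '[{"sy": 0.008}, {"sz": -0.035}, {"sz": -0.035}, {"sz": -0.035, "spin": 0.12}, {"sz": -0.035, "spin": 0.12}]' | python3 steer.py .055 60 >/dev/null
echo '[{"spin": 0.12}, {"spin": 0.12}, {"spin": 0.12}, {"spin": 0.12}, {"spin": 0.083}]' | python3 steer.py >/dev/null
python3 g.py .434 -.281 .2 122.8
python3 - <<'E'
from h import *
from rig import manip
c=manip.get_image("top");s=manip.get_image("scene");pickle.dump(c,open("t2.pkl","wb"))
R=lambda h,S,v:((h<6)|(h>174))&(S>170)&(v>110)
for n,k,bx in(("top",c,(105,145,170,200)),("sc",s,(180,125,230,165))):
    b=blob(k,R,bx);print(n,b and (b[1],b[0].min(0),b[0].max(0)))
E
```

```text
t9.57 pos [0.5456 0.3105 0.1941] tooly yaw 122.5 tilt [-0.005 -0.001 -1.   ] q1 0.41 q5 1.32 q6 -1.73 F [ 0.3  0.3 -0.7] w 0.0551 gf 0.0
turn -0.005 then d_tool [ 0.4142 -0.4367 -0.0075] | untturned [ 0.412  -0.4388 -0.0075]
top (((136.50001525878906, 175.00001525878906), (9.192387580871582, 13.435027122497559), 45.0), array([130., 167.]), array([143., 180.]))
sc (((206.2000274658203, 142.60000610351562), (12.521980285644531, 8.049844741821289), 26.56505012512207), array([201., 137.]), array([210., 149.]))
```

```bash
for k in 1 2 3; do :; done
echo '[{"sx": 0.0258, "sy": -0.0274}, {"sx": 0.0258, "sy": -0.0274}, {"sx": 0.0258, "sy": -0.0274}, {"sx": 0.0258, "sy": -0.0274}, {"sx": 0.0258, "sy": -0.0274}]' | python3 steer.py >/dev/null
echo '[{"sx": 0.0258, "sy": -0.0274}, {"sx": 0.0258, "sy": -0.0274}, {"sx": 0.0258, "sy": -0.0274}, {"sx": 0.0258, "sy": -0.0274}, {"sx": 0.0258, "sy": -0.0274}]' | python3 steer.py >/dev/null
echo '[{"sx": 0.0258, "sy": -0.0274}, {"sx": 0.0258, "sy": -0.0274}, {"sx": 0.0258, "sy": -0.0274}, {"sx": 0.0258, "sy": -0.0274}, {"sx": 0.0258, "sy": -0.0274}]' | python3 steer.py >/dev/null
echo '[{"sx": 0.0258, "sy": -0.0274}, {}]' | python3 steer.py >/dev/null
python3 g.py .434 -.281 .1 122.8
python3 - <<'E'
from h import *
from rig import manip
np.set_printoptions(precision=4,suppress=True)
s=manip.get_state();i=manip.get_image("wrist");c=wr(i,s);t=manip.get_image("top");pickle.dump((s,i,t),open("w6.pkl","wb"))
R=lambda h,S,v:((h<6)|(h>174))&(S>170)&(v>110)
b=blob(t,R,(105,145,170,200))[0]
tip=cast(t,b.mean(0)+0,.07)[0];print("lever red centroid",tip,"px",b.min(0),b.max(0))
O=lambda h,S,v:(h>5)&(h<22)&(S>150)&(v>120)
h=cv2.cvtColor(i["img"],cv2.COLOR_RGB2HSV).astype(int);m=O(h[...,0],h[...,1],h[...,2]).astype(np.uint8)
n,l,st,ce=cv2.connectedComponentsWithStats(m)
for k in range(1,n):
    if st[k,4]>150:
        a=cv2.minAreaRect(np.argwhere(l==k)[:,::-1].astype(np.float32));P=cast(c,cv2.boxPoints(a),.02);print(st[k,4],a,cast(c,a[0],.02)[0],[round(float(np.linalg.norm(P[j]-P[j-1])),4) for j in(1,2)])
a=cv2.resize(i["img"][:,:,::-1],(512,384));b=cv2.resize(t["img"][145:205,100:160,::-1],(288,288))
z=np.zeros((384,288,3),np.uint8);z[:288]=b
cv2.imwrite("pics/w6.png",np.hstack([a,z]))
E
```

```text
t11.08 pos [ 0.4523 -0.2621  0.1934] tooly yaw 120.2 tilt [ 0.041 -0.027 -0.999] q1 -0.62 q5 1.25 q6 -2.70 F [0.7 0.1 0.6] w 0.0550 gf 0.0
turn -0.046 then d_tool [ 0.0217 -0.0036  0.0945] | untturned [ 0.0215 -0.0046  0.0945]
lever red centroid [0.544  0.3433 0.07  ] px [129. 167.] [143. 180.]
5223 ((399.0430908203125, 71.97164916992188), (287.64208984375, 23.941574096679688), 34.477203369140625) [ 0.2625 -0.192   0.02  ] [0.0243, 0.3437]
504 ((254.2698211669922, 132.20565795898438), (34.054786682128906, 18.243635177612305), 87.51044464111328) [ 0.4043 -0.2999  0.02  ] [0.0213, 0.0395]
453 ((257.0, 199.5), (25.0, 18.0), 90.0) [ 0.4743 -0.2556  0.02  ] [0.0224, 0.0327]
158 ((146.50515747070312, 258.31207275390625), (34.41110610961914, 7.340252876281738), 40.23636245727539) [ 0.624  -0.3442  0.02  ] [0.0116, 0.0467]
```

View pics/w6.png

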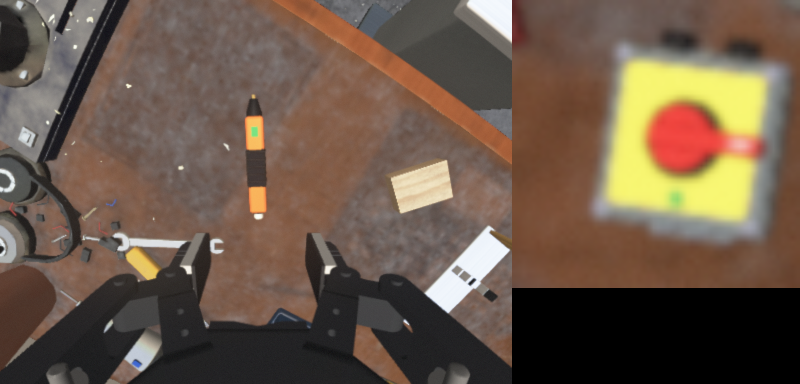

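The lever now points at the off dot. The tester is in the wrist view from about (253,95) to (258,218). q6 is at its limit, so I'll take the half-turned grasp.

```bash
for i in 1; do echo '[{"spin": 0.122}, {"spin": 0.122}, {"spin": 0.122}, {"spin": 0.122}, {"spin": 0.122}]' | python3 steer.py >/dev/null
echo '[{"spin": 0.122}, {"spin": 0.122}, {"spin": 0.122}, {"spin": 0.122}, {"spin": 0.122}]' | python3 steer.py >/dev/null
echo '[{"spin": 0.122}, {"spin": 0.122}, {"spin": 0.122}, {"spin": 0.122}, {"spin": 0.122}]' | python3 steer.py >/dev/null
echo '[{"spin": 0.122}, {"spin": 0.122}, {"spin": 0.122}, {"spin": 0.122}, {"spin": 0.122}]' | python3 steer.py >/dev/null
echo '[{"spin": 0.122}, {"spin": 0.122}, {"spin": 0.122}, {"spin": 0.122}, {"spin": 0.122}]' | python3 steer.py >/dev/null; done
python3 g.py .4326 -.2824 .06 -57.4
```

```text
t13.27 pos [ 0.4511 -0.2554  0.1931] tooly yaw -54.6 tilt [-0.041  0.017 -0.999] q1 -0.62 q5 1.25 q6 0.35 F [0.6 0.7 0.2] w 0.0550 gf 0.0
turn 0.049 then d_tool [-0.0247  0.0102  0.1345] | untturned [-0.0252  0.009   0.1345]
```

```bash
echo '[{"spin": 0.049}, {"sx": -0.0082, "sy": 0.0034, "sz": 0.035}, {"sx": -0.0082, "sy": 0.0034, "sz": 0.035}, {"sx": -0.0082, "sy": 0.0034, "sz": 0.035}, {"sz": 0.029}]' | python3 steer.py .038 >/dev/null
echo '[{}, {}]' | python3 steer.py >/dev/null
python3 g.py .4326 -.2824 .02 -57.4
python3 - <<'E'
from h import *
from rig import manip
np.set_printoptions(precision=4,suppress=True)
s=manip.get_state();i=manip.get_image("wrist");c=wr(i,s);pickle.dump((s,i),open("w7.pkl","wb"));cv2.imwrite("pics/w7.png",i["img"][:,:,::-1])
h=cv2.cvtColor(i["img"],cv2.COLOR_RGB2HSV).astype(int);m=((h[...,0]>5)&(h[...,0]<22)&(h[...,1]>150)&(h[...,2]>120)).astype(np.uint8)
n,l,st,ce=cv2.connectedComponentsWithStats(m)
for k in range(1,n):
    if st[k,4]>150:print(st[k],cast(c,ce[k],.02)[0])
E
```

```text
t13.85 pos [ 0.4317 -0.2822  0.0596] tooly yaw -57.2 tilt [-0.042  0.015 -0.999] q1 -0.68 q5 0.93 q6 0.35 F [ 0.1 -0.1  1.6] w 0.0382 gf 0.0
turn 0.004 then d_tool [ 0.0023 -0.      0.0396] | untturned [0.0023 0.     0.0396]
[477   0  35  54 766] [ 0.6232 -0.3422  0.02  ]
[ 242  117   32   53 1538] [ 0.4741 -0.2551  0.02  ]
[244 228  28  42 974] [ 0.4058 -0.2987  0.02  ]
[   0  250   96   60 1586] [ 0.2782 -0.1635  0.02  ]
[154 331  18  19 202] [ 0.2768 -0.2796  0.02  ]
```

View pics/w7.png

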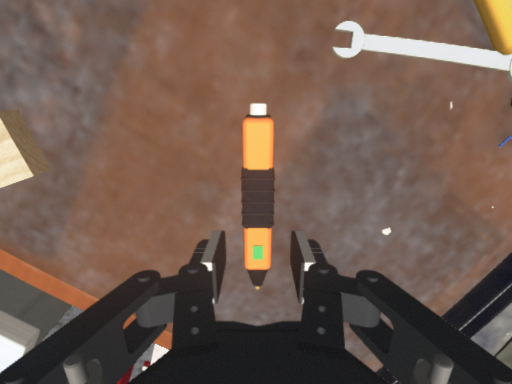

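The tester lies centred between the jaws (column 258; body rows 117–270, white button at row 108). I'll descend in small, checked steps.

```bash
echo '[{"sx": 0.0004, "sz": 0.012}, {"sx": 0.0004, "sz": 0.012}, {"sx": 0.0004, "sz": 0.012}, {}]' | python3 steer.py | sed -n '2p;4p'
echo '[{"sz": 0.005}, {}]' | python3 steer.py | sed -n '2p;4p'
echo '[{"sz": 0.005}, {}]' | python3 steer.py | sed -n '2p;4p'
echo '[{"sz": 0.004}, {}]' | python3 steer.py | sed -n '2p;4p'
```

```text
position: [0.4332, -0.2843, 0.0251]
contact_force: [-0.9, -0.3, -0.1]
position: [0.4333, -0.285, 0.0204]
contact_force: [-0.1, -0.5, -0.3]
position: [0.4324, -0.2849, 0.0145]
contact_force: [-0.9, -0.6, 0.1]
position: [0.4318, -0.2848, 0.0099]
contact_force: [0.0, -0.5, 0.1]
```

```bash
echo '[{"sy": -0.001, "sz": 0.004}, {"sy": -0.001}]' | python3 steer.py | sed -n '2p;4p'
echo '[{"sz": 0.004}, {}]' | python3 steer.py | sed -n '2p;4p'
echo '[{"sz": 0.003}, {}]' | python3 steer.py | sed -n '2p;4p'
```

```text
position: [0.4304, -0.2832, 0.0056]
contact_force: [0.5, 0.4, 0.4]
position: [0.4303, -0.2832, 0.0016]
contact_force: [0.3, -1.1, 1.2]
position: [0.4304, -0.2835, -0.0013]
contact_force: [-0.8, 0.6, -0.2]
```

```bash
echo '[{}, {}, {}, {}]' | python3 steer.py .01 60
python3 g.py
```

```text
clock: 15.57
position: [0.4308, -0.2838, -0.0006]
ee_rot: [0.015, 0.959, 0.282, -0.017]
contact_force: [-0.0, 0.2, 1.2]
width: 0.0204
gripper_force: 59.0
t15.57 pos [ 0.4308 -0.2838 -0.0006] tooly yaw -57.3 tilt [-0.041  0.019 -0.999] q1 -0.68 q5 0.78 q6 0.36 F [-0.   0.2  1.2] w 0.0204 gf 59.0
```

```bash
echo '[{"sz": -0.02}, {"sz": -0.025, "spin": 0.108}, {"spin": 0.108}, {"spin": 0.108}, {"spin": 0.108}]' | python3 steer.py >/dev/null
echo '[{"spin": 0.107}, {}]' | python3 steer.py >/dev/null
python3 g.py .505 -.107 .0095 -88.2
```

```text
t16.15 pos [ 0.4316 -0.2818  0.0441] tooly yaw -88.2 tilt [-0.026  0.037 -0.999] q1 -0.68 q5 0.89 q6 0.90 F [-0.1 -0.8 -1.2] w 0.0205 gf 59.0
turn -0.001 then d_tool [ 0.0796 -0.1735  0.0261] | untturned [ 0.0795 -0.1736  0.0261]
```

```bash
echo '[{"sx": 0.0114, "sy": -0.0248, "sz": -0.001}, {"sx": 0.0114, "sy": -0.0248, "sz": -0.001}, {"sx": 0.0114, "sy": -0.0248, "sz": -0.001}, {"sx": 0.0114, "sy": -0.0248, "sz": -0.001}, {"sx": 0.0114, "sy": -0.0248, "sz": -0.001}]' | python3 steer.py >/dev/null
echo '[{"sx": 0.0114, "sy": -0.0248, "sz": -0.001}, {"sx": 0.0114, "sy": -0.0248, "sz": -0.001}, {}]' | python3 steer.py >/dev/null
python3 g.py .505 -.107 .0095 -88.2
python3 - <<'E'
from h import *
from rig import manip
np.set_printoptions(precision=4,suppress=True)
t=manip.get_image("top");s=manip.get_state();i=manip.get_image("wrist");c=wr(i,s);pickle.dump((s,i,t),open("w8.pkl","wb"));cv2.imwrite("pics/w8.png",i["img"][:,:,::-1])
b=blob(c,lambda h,S,v:(S<60)&(v>150),(230,60,285,130));print("button",b and (b[0].min(0),b[0].max(0),cast(c,b[0].mean(0),s["position"][2]+.011)))
v=blob(c,lambda h,S,v:(h>95)&(h<130)&(S>50),(120,0,400,140))
if v: 
    p=v[0];print("blue",p.min(0),p.max(0))
    e=np.array([[u,p[p[:,0]==u,1].max()+.5] for u in range(int(p[:,0].min())+3,int(p[:,0].max())-3) if (p[:,0]==u).any()])
    for z in(0,.042):
        E=cast(c,e,z);print(z,E[::8,:2].tolist())
E
```

```text
t16.82 pos [ 0.5074 -0.102   0.0425] tooly yaw -87.8 tilt [-0.025  0.035 -0.999] q1 -0.30 q5 0.91 q6 1.26 F [-0.5 -0.2 -1.1] w 0.0206 gf 59.1
turn 0.007 then d_tool [-0.0018  0.0038  0.0332] | untturned [-0.0018  0.0038  0.0332]
button (array([246., 100.]), array([270., 117.]), array([[ 0.5814, -0.101 ,  0.0534]]))
blue [209.  17.] [338.  67.]
0 [[0.6132953800903345, -0.07243661709875335], [0.6086987893671983, -0.07755126677561336], [0.6076813842831258, -0.08270531056133291], [0.6072720265693052, -0.08787204586897251], [0.6074740558227512, -0.0930393478872308], [0.6076846415838435, -0.0982143484651146], [0.6079038531424485, -0.10339853101398785], [0.6075262143192692, -0.1086222577194319], [0.6077624291353286, -0.1138340038813937], [0.608007517222445, -0.11905947414291884], [0.6076533642585518, -0.12434340625275715], [0.607915923312712, -0.12960579775215708], [0.6081877546539741, -0.13488666829643584], [0.6090795764638122, -0.14012995988704363], [0.6111999520449959, -0.14526114062253961], [0.6133275168701874, -0.15038823771619225]]
0.042 [[0.6065252610439179, -0.07764090257601919], [0.6029504682933828, -0.08161859249614567], [0.6021592270152343, -0.08562691942166314], [0.6018408673709058, -0.08964511661044437], [0.6019979865825379, -0.09366375453305058], [0.6021617602351125, -0.09768837966591686], [0.6023322422157227, -0.10172014566585304], [0.6020385505192601, -0.10578266536407342], [0.602222256022508, -0.10983586773069579], [0.6024128623152667, -0.11389974340163907], [0.6021374356949384, -0.11800908515910619], [0.6023416292505394, -0.12210167467068603], [0.6025530339125251, -0.12620863543253558], [0.6032466084186328, -0.130286370844719], [0.6048956356461114, -0.13427691705598166], [0.6065502539864188, -0.13826428739753205]]
```

```bash
echo '[{"sy": 0.001, "sz": 0.011}, {"sy": 0.001, "sz": 0.011}, {"sy": 0.001, "sz": 0.011}, {}]' | python3 steer.py >/dev/null
echo '[{"sx": 0.005}, {"sx": 0.005}, {"sx": 0.004}, {}]' | python3 steer.py | sed -n '2p;4p'
echo '[{"sx": 0.003}, {}]' | python3 steer.py | sed -n '2p;4p'
echo '[{"sx": 0.003}, {}]' | python3 steer.py | sed -n '2p;4p'
python3 g.py
```

```text
position: [0.5215, -0.1102, 0.0102]
contact_force: [-0.6, 0.0, -1.7]
position: [0.5232, -0.1096, 0.0097]
contact_force: [0.6, 0.2, -1.2]
position: [0.5259, -0.1094, 0.0094]
contact_force: [0.7, 0.5, -1.5]
t17.92 pos [ 0.5259 -0.1094  0.0094] tooly yaw -88.1 tilt [-0.025  0.037 -0.999] q1 -0.30 q5 0.85 q6 1.27 F [ 0.7  0.5 -1.5] w 0.0208 gf 59.1
```

```bash
echo '[{"sx": 0.003}, {}]' | python3 steer.py | sed -n '2p;4p'
echo '[{"sx": 0.002}, {}]' | python3 steer.py | sed -n '2p;4p'
echo '[{"sx": 0.002}, {}]' | python3 steer.py | sed -n '2p;4p'
echo '[{"sx": 0.002}, {}]' | python3 steer.py | sed -n '2p;4p'
```

```text
position: [0.5279, -0.1091, 0.009]
contact_force: [-0.4, 0.1, 0.0]
position: [0.5284, -0.109, 0.0088]
contact_force: [-4.9, 0.2, 0.1]
position: [0.5308, -0.109, 0.0088]
contact_force: [-5.8, 0.2, 0.9]
position: [0.5332, -0.1089, 0.0088]
contact_force: [-3.8, 0.0, 0.6]
```

```bash
echo '[{"sx": 0.002}, {}]' | python3 steer.py | sed -n '2p;4p'
echo '[{"sx": 0.002}, {}]' | python3 steer.py | sed -n '2p;4p'
echo '[{"sx": 0.001}, {}]' | python3 steer.py | sed -n '2p;4p'
echo '[{"sx": 0.001}, {}]' | python3 steer.py | sed -n '2p;4p'
```

```text
position: [0.5349, -0.1088, 0.0087]
contact_force: [-4.7, 0.1, 1.5]
position: [0.5349, -0.1085, 0.0083]
contact_force: [-7.9, -0.3, 0.3]
position: [0.5349, -0.1084, 0.0081]
contact_force: [-10.5, -0.6, 1.7]
position: [0.535, -0.1084, 0.0079]
contact_force: [-11.6, -2.1, 2.6]
```

```bash
echo '[{"sx": 0.002}, {}]' | python3 steer.py | sed -n '2p;4p'
echo '[{"sx": 0.002}, {}]' | python3 steer.py | sed -n '2p;4p'
echo '[{}]' | python3 steer.py | sed -n '2p;4p'
echo '[{"sx": -0.006}, {"sx": -0.006}, {"sx": -0.01}, {"sx": -0.01, "sz": -0.02}, {"sz": -0.02}]' | python3 steer.py
python3 g.py
python3 - <<'E'
from h import *
from rig import manip
np.set_printoptions(precision=4,suppress=True)
s=manip.get_state();i=manip.get_image("wrist");c=wr(i,s)
for nm in("w8",):
    s0,i0,_=pickle.load(open("w8.pkl","rb"))
for k in(i0,i):
    b=blob(dict(k),lambda h,S,v:(S<60)&(v>150),(230,60,285,130));print("button",b and (b[0].min(0),b[0].max(0),len(b[0])))
    b=blob(dict(k),lambda h,S,v:(h>5)&(h<22)&(S>150)&(v>120),(230,90,290,180));print("orange",b and (b[0].min(0),b[0].max(0),len(b[0])))
a=np.hstack([i0["img"][60:380,180:340,::-1],i["img"][60:380,180:340,::-1]]);cv2.imwrite("pics/w9.png",a)
E
```

```text
position: [0.535, -0.1081, 0.0076]
contact_force: [-13.4, -1.9, 2.9]
position: [0.535, -0.108, 0.0072]
contact_force: [-17.6, -1.8, 4.8]
position: [0.535, -0.108, 0.0073]
contact_force: [-17.1, -2.1, 5.3]
clock: 20.08
position: [0.5108, -0.1078, 0.0491]
ee_rot: [0.018, 1.0, 0.016, -0.014]
contact_force: [0.0, 0.3, -1.3]
width: 0.0203
gripper_force: 59.2
t20.08 pos [ 0.5108 -0.1078  0.0491] tooly yaw -88.1 tilt [-0.029  0.036 -0.999] q1 -0.31 q5 0.93 q6 1.26 F [ 0.   0.3 -1.3] w 0.0203 gf 59.2
button (array([246., 100.]), array([270., 117.]), 429)
orange (array([235., 121.]), array([281., 179.]), 2538)
button (array([253., 116.]), array([267., 117.]), 24)
orange (array([235., 121.]), array([281., 179.]), 2641)
```

The white button now shows only 2 px where it showed 18 px, and force rose at a fixed position, so it is home. The orange body has not shifted in the grip. Next I'll go up beside the rest and measure it with the wrist camera.

```bash
echo '[{"sz": -0.03, "spin": 0.054}, {"sz": -0.03, "spin": 0.054}, {"sx": -0.02, "sy": -0.022, "sz": -0.02}, {"sx": -0.02, "sy": -0.022}, {"sx": -0.02, "sy": -0.022}]' | python3 steer.py >/dev/null
echo '[{}]' | python3 steer.py >/dev/null
python3 g.py .45 -.04 .13 -94.3
python3 - <<'E'
from h import *
from rig import manip
s=manip.get_state();i=manip.get_image("wrist");c=wr(i,s);pickle.dump((s,i),open("w10.pkl","wb"))
# rectify onto planes z=.006 around rest for a look, 2 px/mm
T=c["T"]
def ortho(z,x0,x1,y0,y1,sc=2000):
    X,Y=np.meshgrid(np.arange(y1,y0,-1/sc),np.arange(x1,x0,-1/sc))
    P=np.c_[Y.ravel(),X.ravel(),np.full(X.size,z)];uv=proj(c,P).reshape(X.shape+(2,)).astype(np.float32)
    return cv2.remap(i["img"],uv[...,0],uv[...,1],cv2.INTER_LINEAR)[:,:,::-1]
a=ortho(.006,.30,.55,.0,.13);b=ortho(.044,.30,.55,.0,.13)
f=i["img"][:,:,::-1][:, :]
f=cv2.resize(f,(280,210));z=np.zeros((500,280,3),np.uint8);z[:210]=f
cv2.imwrite("pics/w10.png",np.hstack([a,b,z]));print(a.shape)
E
```

```text
t20.63 pos [ 0.4567 -0.0314  0.1284] tooly yaw -94.2 tilt [-0.024  0.037 -0.999] q1 -0.19 q5 1.09 q6 1.48 F [-0.  -0.1 -1.3] w 0.0206 gf 59.2
turn 0.001 then d_tool [-0.0061  0.0092 -0.0011] | untturned [-0.0061  0.0092 -0.0011]Traceback (most recent call last):
  File "<stdin>", line 13, in <module>
    return _nx.concatenate(arrs, 1, dtype=dtype, casting=casting)
           ~~~~~~~~~~~~~~~^^^^^^^^^^^^^^^^^^^^^^^^^^^^^^^^^^^^^^^
ValueError: all the input array dimensions except for the concatenation axis must match exactly, but along dimension 0, the array at index 0 has size 501 and the array at index 2 has size 500
```

```bash
python3 - <<'E'
from h import *
s,i=pickle.load(open("w10.pkl","rb"));c=wr(i,s)
def ortho(z,x0,x1,y0,y1,sc=2400):
    X,Y=np.meshgrid(np.arange(y1,y0,-1/sc),np.arange(x1,x0,-1/sc))
    P=np.c_[Y.ravel(),X.ravel(),np.full(X.size,z)];uv=proj(c,P).reshape(X.shape+(2,)).astype(np.float32)
    m=cv2.remap(i["img"],uv[...,0],uv[...,1],cv2.INTER_LINEAR)[:,:,::-1].copy()
    return m[:590,:240]
f=cv2.resize(i["img"][:,:,::-1],(300,225));z=np.zeros((590,300,3),np.uint8);z[:225]=f
cv2.imwrite("pics/w10.png",np.hstack([ortho(.006,.31,.56,.01,.11),ortho(.044,.31,.56,.01,.11),z]))
E
```

```text
(no output)
```

View pics/w10.png

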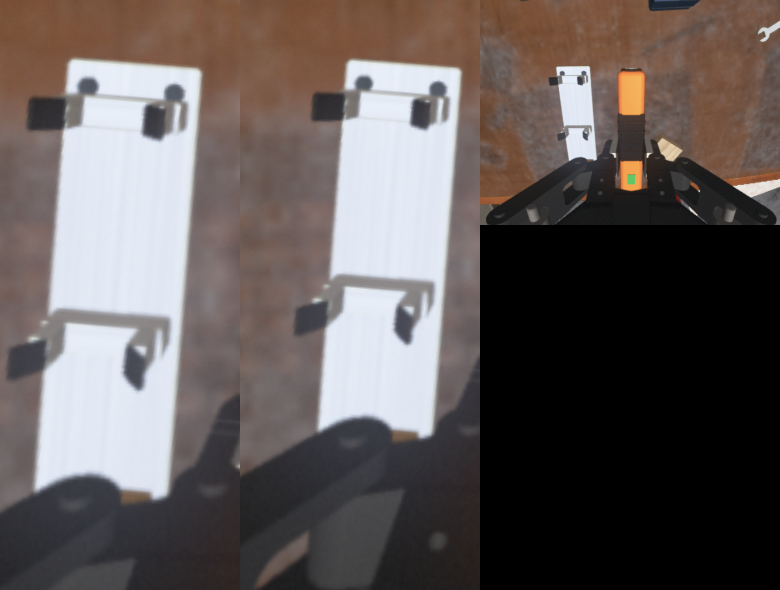

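The rectified view (2.4 px/mm) puts the fork tops at (372,110) and (353,321), 88 mm apart and 50 mm wide, which matches the drawing. The base edges give a yaw of −4.4°, so the rest's centre is about (0.469, 0.059).

```bash
echo '[{"sy": -0.03}, {"sy": -0.03}, {"sy": -0.0305}, {"sz": 0.02}, {}]' | python3 steer.py >/dev/null
python3 g.py .458 .060 .065 -94.2
```

```text
t21.10 pos [0.4666 0.0554 0.1026] tooly yaw -94.2 tilt [-0.024  0.04  -0.999] q1 0.00 q5 1.04 q6 1.67 F [-0.9 -0.8 -1.6] w 0.0206 gf 59.3
turn 0.000 then d_tool [-0.008  -0.0055  0.0376] | untturned [-0.008  -0.0055  0.0376]
```

```bash
echo '[{"sx": -0.008, "sy": -0.0055, "sz": 0.0376}, {}]' | python3 steer.py >/dev/null
python3 g.py .458 .060 .065 -94.2
python3 - <<'E'
from h import *
from rig import manip
np.set_printoptions(precision=4,suppress=True)
s=manip.get_state();i=manip.get_image("wrist");c=wr(i,s);pickle.dump((s,i),open("w11.pkl","wb"))
h=cv2.cvtColor(i["img"],cv2.COLOR_RGB2HSV).astype(int);w=((h[...,1]<60)&(h[...,2]>170)).astype(np.uint8)
n,l,st,ce=cv2.connectedComponentsWithStats(w)
for k in range(1,n):
    if st[k,4]>60:print("white",st[k],cast(c,ce[k],.006)[0])
o=((h[...,0]>5)&(h[...,0]<22)&(h[...,1]>150)&(h[...,2]>120)).astype(np.uint8)
n,l,st,ce=cv2.connectedComponentsWithStats(o)
for k in range(1,n):
    if st[k,4]>200:print("orange",st[k])
# base edges at z=.006: scan rows for white extents
for r in range(60,230,12):
    u=np.where(w[r,150:370])[0]+150
    if len(u)>4:
        E=cast(c,[[u.min(),r],[u.max()+1,r]],.006);print(r,u.min(),u.max(),E[:,:2].ravel(),"width %.4f mid"%np.linalg.norm(E[1]-E[0]),E[:,:2].mean(0))
x=cast(c,[[258,200]],.1)
pj=lambda x,y,z:proj(c,np.array([[x,y,z]]))[0]
print("c pred fork tops", [pj(.469+a*.997+b*.077,.0592-a*.077+b*.997,.044).round(0).tolist() for a in(.045,-.045) for b in(.02,-.02)])
E
```

```text
t21.27 pos [0.4538 0.0588 0.0633] tooly yaw -94.3 tilt [-0.032  0.04  -0.999] q1 0.01 q5 0.94 q6 1.68 F [-1.8 -0.4 -1.7] w 0.0208 gf 59.3
turn -0.002 then d_tool [ 0.004  -0.0014 -0.0019] | untturned [ 0.004  -0.0014 -0.0019]
white [ 213  101   77  137 3028] [0.4969 0.0692 0.006 ]
white [280 143   8  87 476] [0.4709 0.0341 0.006 ]
white [394 258  42  39 376] [ 0.3647 -0.0865  0.006 ]
white [410 268  41  38 387] [ 0.3518 -0.1044  0.006 ]
white [420 274  39  37 254] [ 0.3424 -0.1145  0.006 ]
white [434 279  30  29  99] [ 0.342 -0.127  0.006]
orange [ 236  122   46   74 1457]
orange [ 239  274   39   52 1599]
orange [468 332  44  17 422]
108 213 289 [0.5302 0.0825 0.5258 0.0267] width 0.0560 mid [0.528  0.0546]
120 214 288 [0.5217 0.0828 0.5173 0.0278] width 0.0552 mid [0.5195 0.0553]
144 215 287 [0.5043 0.0842 0.4997 0.0293] width 0.0551 mid [0.502  0.0568]
156 215 287 [0.4952 0.0854 0.4905 0.0297] width 0.0559 mid [0.4928 0.0575]
168 216 286 [0.4858 0.0858 0.4811 0.0309] width 0.0551 mid [0.4835 0.0583]
180 217 286 [0.4762 0.0862 0.4714 0.0313] width 0.0551 mid [0.4738 0.0587]
192 217 286 [0.4664 0.0874 0.4614 0.0317] width 0.0560 mid [0.4639 0.0596]
204 218 285 [0.4562 0.0879 0.4511 0.0329] width 0.0552 mid [0.4536 0.0604]
216 218 284 [0.4457 0.0892 0.4405 0.0342] width 0.0553 mid [0.4431 0.0617]
228 219 284 [0.4348 0.0897 0.4295 0.0347] width 0.0553 mid [0.4322 0.0622]
c pred fork tops [[220.0, 133.0], [286.0, 133.0], [226.0, 262.0], [281.0, 261.0]]
```

```bash
echo '[{"sx": 0.004, "sy": -0.0014, "sz": 0.008}, {}, {}]' | python3 steer.py >/dev/null
python3 g.py .458 .0602 .03 -94.3
```

```text
t21.57 pos [0.4641 0.0594 0.0598] tooly yaw -94.4 tilt [-0.019  0.04  -0.999] q1 0.01 q5 0.92 q6 1.69 F [ 0.  -0.3 -1. ] w 0.0204 gf 59.3
turn -0.001 then d_tool [-0.0055 -0.0016  0.0299] | untturned [-0.0055 -0.0016  0.0299]
```

```bash
echo '[{}, {}, {}]' | python3 steer.py >/dev/null;python3 g.py .458 .0602 .03 -94.3
echo '[{"sx": -0.003, "sy": -0.001, "sz": 0.006}, {"sx": -0.002, "sy": -0.001, "sz": 0.006}, {}, {}]' | python3 steer.py >/dev/null
python3 g.py .458 .0602 .025 -94.3
```

```text
t21.82 pos [0.4627 0.0598 0.0595] tooly yaw -94.3 tilt [-0.021  0.04  -0.999] q1 0.01 q5 0.92 q6 1.69 F [ 0.3 -0.3 -0.7] w 0.0204 gf 59.3
turn -0.001 then d_tool [-0.0041 -0.0012  0.0296] | untturned [-0.0041 -0.0012  0.0296]
t22.15 pos [0.456  0.062  0.0463] tooly yaw -94.3 tilt [-0.024  0.04  -0.999] q1 0.01 q5 0.89 q6 1.69 F [-0.3  0.2 -1.2] w 0.0206 gf 59.4
turn -0.000 then d_tool [0.0026 0.0008 0.0213] | untturned [0.0026 0.0008 0.0213]
```

```bash
echo '[{"sx": 0.0015, "sy": 0.001, "sz": 0.005}, {"sz": 0.005}, {}, {}, {}]' | python3 steer.py >/dev/null
python3 g.py .458 .0602 .022 -94.3
```

```text
t22.57 pos [0.4582 0.0603 0.0368] tooly yaw -94.3 tilt [-0.022  0.04  -0.999] q1 0.01 q5 0.86 q6 1.69 F [ 0.5 -0.5 -1.4] w 0.0203 gf 59.4
turn -0.001 then d_tool [ 0.0001 -0.0004  0.0148] | untturned [ 0.0001 -0.0004  0.0148]
```

```bash
echo '[{"sz": 0.005}, {"sz": 0.005}, {}, {}]' | python3 steer.py >/dev/null; python3 g.py .458 .0602 .0195 -94.3
echo '[{"sz": 0.003}, {}, {}]' | python3 steer.py | sed -n '2p;4p'
echo '[{"sz": 0.002}, {}, {}]' | python3 steer.py | sed -n '2p;4p'
```

```text
t22.90 pos [0.4575 0.06   0.0265] tooly yaw -94.3 tilt [-0.023  0.04  -0.999] q1 0.01 q5 0.83 q6 1.69 F [-0.5  0.5 -0.7] w 0.0205 gf 59.4
turn -0.000 then d_tool [ 0.0007 -0.0006  0.007 ] | untturned [ 0.0007 -0.0006  0.007 ]
position: [0.4578, 0.0599, 0.0238]
contact_force: [-0.2, -0.9, -0.9]
position: [0.4578, 0.0598, 0.0219]
contact_force: [-0.9, 0.3, -1.7]
```

```bash
echo '[{"sz": 0.001}, {}]' | python3 steer.py | sed -n '2p;4p'
echo '[{"sz": 0.001}, {}]' | python3 steer.py | sed -n '2p;4p'
echo '[{"sz": 0.001}, {}]' | python3 steer.py | sed -n '2p;4p'
echo '[{"sz": 0.001}, {}]' | python3 steer.py | sed -n '2p;4p'
```

```text
position: [0.4578, 0.0597, 0.0209]
contact_force: [-0.3, 0.4, -1.7]
position: [0.4579, 0.0597, 0.0201]
contact_force: [-0.4, 0.3, 1.5]
position: [0.4581, 0.0597, 0.0197]
contact_force: [-1.0, -0.0, 7.9]
position: [0.4582, 0.0597, 0.0195]
contact_force: [-1.9, -0.2, 14.3]
```

Contact came at TCP z 0.020, as expected for the tester seated on the fork floors. I'll ease off, release and lift.

```bash
echo '[{"sz": -0.001}, {}]' | python3 steer.py .0205 20 | sed -n '2p;4p'
echo '[{}, {}, {}]' | python3 steer.py .045 20 | tail -4
echo '[{"sz": -0.01}, {"sz": -0.01}, {"sz": -0.02}, {"sz": -0.03}, {"sz": -0.03}]' | python3 steer.py | tail -4
echo '[{"sy": 0.03, "sz": -0.02}, {"sy": 0.03}, {"sy": 0.03}, {"sy": 0.03}, {}]' | python3 steer.py | tail -4
python3 - <<'E'
from h import *
from rig import manip
np.set_printoptions(precision=4,suppress=True)
s=manip.get_state();i=manip.get_image("wrist");c=wr(i,s);t=manip.get_image("top");pickle.dump((s,i,t),open("w12.pkl","wb"));print(s["position"],s["clock"])
cv2.imwrite("pics/w12.png",i["img"][:,:,::-1])
for nm,k in(("wrist",c),("top",t)):
    h=cv2.cvtColor(k["img"],cv2.COLOR_RGB2HSV).astype(int)
    o=((h[...,0]>5)&(h[...,0]<22)&(h[...,1]>150)&(h[...,2]>120)).astype(np.uint8)
    n,l,st,ce=cv2.connectedComponentsWithStats(o)
    for j in range(1,n):
        P=cast(k,ce[j],.04)[0]
        if st[j,4]>40 and .35<P[0]<.55 and -.02<P[1]<.12:print(nm,st[j],P)
    w=((h[...,1]<60)&(h[...,2]>170)).astype(np.uint8)
E
```

```text
position: [0.458, 0.0597, 0.0198]
contact_force: [0.0, -0.2, 7.1]
ee_rot: [0.019, 0.999, -0.038, -0.012]
contact_force: [-0.5, -0.3, -0.4]
width: 0.0447
gripper_force: 0.0
ee_rot: [0.019, 0.999, -0.038, -0.013]
contact_force: [0.6, -0.2, 0.6]
width: 0.0448
gripper_force: 0.0
ee_rot: [0.021, 0.999, -0.04, -0.011]
contact_force: [0.1, -0.3, -1.2]
width: 0.0446
gripper_force: 0.0
[ 0.4518 -0.0597  0.1439] 25.3167
wrist [110 119  28  39 949] [0.511  0.0531 0.04  ]
wrist [124 204  24  35 565] [0.4296 0.0603 0.04  ]
top [238 183   5  12  56] [0.5114 0.0555 0.04  ]
```

```bash
python3 - <<'E'
from h import *
s,i,t=pickle.load(open("w12.pkl","rb"));t0=pickle.load(open("d.pkl","rb"))["top"];c=wr(i,s)
Y=lambda h,S,v:(h>17)&(h<38)&(S>110)&(v>120)
W=lambda h,S,v:(h>8)&(h<28)&(S>40)&(S<150)&(v>150)
for k in(t0,t):
    print([ (b[1][0],len(b[0])) if b else None for b in (blob(k,Y,(205,120,255,150)),blob(k,W,(270,225,310,265)))])
# top edges of tester along its axis: predicted vs seen columns/rows of body ends in wrist view
h=cv2.cvtColor(i["img"],cv2.COLOR_RGB2HSV).astype(int)
print("pred body top ends px",proj(c,np.array([[.469+.06*.997,.0592-.06*.077,.042],[.469-.06*.997,.0592+.06*.077,.042]])))
E
python3 - <<'E'
from rig import manip
print(manip.sign_off())
E
```

```text
[((230.5, 135.5), 323), ((288.6436462402344, 244.22930908203125), 497)]
[((230.5, 135.5), 324), ((293.9785461425781, 246.57736206054688), 707)]
pred body top ends px [[117.56384456 117.66353937]
 [136.25709555 238.81509691]]
the job is handed in; nothing more can be done
None
```

The job is handed in at about 25 s. The lever is at its off stop, the button is home, and the tester sits in the forks within about 2 mm of centre with the probe towards the brass plate. The tape has not moved. The last block reading shifted a few pixels with a larger blob, probably from the arm in view; I did not confirm it before handing in.

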